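# Jack up the hinged board panel and hold it

### The job

Set the blue bench jack on the table with its round steel saddle centred under the orange lift clip of the hinged circuit-board panel and let go of it. Then pump the red handle pad with the fingers: push it fully down, let it come all the way back up, and push it fully down again; the program finishes while still holding the handle down, so that the jack alone holds the panel raised. Do not touch the panel, its clip or its frame with the robot, and leave the other things on the bench where they are.

Things in the scene. Friction and masses are not known exactly. Their poses are not given: they have to be found in the camera images.
- jack: the whole bench jack, loose, about 0.75 kg: a dark steel base plate 240 x 70 mm, 10 mm thick, with a blue housing, a steel ram with the saddle in front of it and a lever handle behind it. Origin on the table plane (underside of the base) below the middle of the blue housing; its x axis points from the housing to the saddle, z up. The plate reaches from x = -138 mm to x = +102 mm.
- jack_grip (a point): point inside the blue housing on its centre line, 65 mm above the underside of the jack, straight above the origin of jack, same axes. The housing here is 40 mm wide (along the jack's y) and 46 mm long (along its x), and its top is 88 mm above the underside: grip it across its width from above to carry the jack.
- ram: the jack's steel ram with its saddle, a round disc 26 mm across; it rises 67 mm per rad of handle (about 35 mm in all). Its origin lies on the underside plane of the jack when lowered, 75 mm in front (+x) of the jack's origin.
- saddle_top (a point): centre of the top face of the saddle: 75 mm in front (+x) of the jack's origin, 50 mm above the underside of the jack when lowered.
- handle (a joint): angle of the jack's handle in rad: 0 fully up (where a spring returns it), 0.53 fully down (stop). It turns about a level pin along the jack's y axis, at the jack's x = 0, 60 mm above its underside. The ram follows it both ways. Pressing the pad all the way takes about 10 N under the panel's load.
- handle_pad: red pad at the rear end of the handle, 44 mm long, 40 mm wide, 12 mm thick, its middle 115 mm from the handle's pin, on the -x side of the jack. Its origin lies on the pin, not on the pad.
- press_point (a point): middle of the top face of the red pad, 9 mm above the handle's centre line: where to press. Handle up: 100 mm behind (-x) the jack's origin, 117 mm above its underside, pad sloping 25 degrees (outer end high). It swings down about the pin, to 115 mm behind and 58 mm above the underside when fully down, then sloping 5 degrees the other way.
- lift_point (a point): centre of the flat underside of the orange lift clip, 64 mm above the table while the panel is down. The clip is 44 x 44 mm, 23 mm high, clamped over the near edge of the panel (it reaches 24 mm in front of this point, to -x), with a white dot on its top above this point. Its x axis is the level direction from the panel's near edge to the hinge at the far edge, z up (tilting with the panel).
- clip: the orange lift clip itself; same origin and axes as lift_point. It sits on the near edge of the panel, 100 mm before fixture in that frame (x = -100 mm), anywhere within 60 mm of the middle along y. It rises with the panel, about 20 mm at a full stroke, and falls back when the jack is lowered.
- fixture: fixed aluminium frame with the hinged plywood panel of green circuit boards. Origin on the table below the panel's middle; x from the panel's near (free) edge to its hinge edge. Panel 240 mm along x, 300 mm along y, underside 70 mm, top 82 mm above the table (boards to 87 mm). Open below from the near side, between side rails with inner faces at y = -125 and +125 mm: the jack slides in there.
- flux_bottle: small amber flux bottle with red cap, 42 mm across, 110 mm tall, standing; origin at the centre of its underside. Leave alone.
- screw_jar: clear jar with black lid, 56 mm across, 60 mm tall, standing; origin at the centre of its underside. Leave alone.
- solder_reel: black reel of solder lying flat, 60 mm across, 35 mm high; origin at the centre of its underside. Leave alone.
- board_stack: stack of five green circuit boards, about 106 x 66 mm, 23 mm high; origin at the centre of its underside. Leave alone.
- screwdriver: screwdriver lying flat, 160 mm long. Leave alone.
- tweezers: steel tweezers lying flat, 122 mm long, 15 mm wide, 8 mm high; origin at the middle of the underside. Leave alone.

How it is judged:
On the way, in this order (a step that is already met when the one before it is completed fails the run):
1. the jack stands flat on the table, let go, its saddle within 12 mm of being centred under the lift clip, handle up (horizontal distance between saddle_top and lift_point below 0.012 m and angle between jack's own z axis and vertical below 0.05 rad and height (world z) of jack below 0.005 m and value of joint handle below 0.12 rad and height (world z) of lift_point below 0.068 m and contact force between each of the arm, the fingers and jack below 0.3 N and linear speed of jack below 0.02 m/s), for 0.2 s.
2. first stroke: handle pushed down by the fingers, the panel raised on the saddle (value of joint handle above 0.46 rad and height (world z) of lift_point above 0.077 m and contact force between ram and clip above 1.5 N and contact force between the fingers and handle_pad above 2 N), for 0.1 s.
3. the handle is back up and the panel down (value of joint handle below 0.12 rad and height (world z) of lift_point below 0.068 m), for 0.1 s.
4. second stroke: handle pushed down again, the panel raised (all of step 2 and horizontal distance between saddle_top and lift_point below 0.012 m and angle between jack's own z axis and vertical below 0.05 rad and height (world z) of jack below 0.005 m), for 0.3 s.
At the end, for the whole second after the job is handed in: Fingers press the red pad (over 2 N), handle beyond 0.46 rad; the saddle, within 12 mm of the lift point, bears on the clip (over 1.5 N) and holds its underside above 77 mm (13 mm up), still; the jack stands flat; the robot touches neither panel, clip nor frame (all of step 4 and contact force between each of the arm, the fingers and fixture below 0.3 N and linear speed of each of jack, clip below 0.02 m/s); the arm keeps its last pose, push and grip.
It fails at once if the robot touches the panel, clip or frame (contact force between any of the arm, the fingers and fixture above 1 N).
It fails at once if another thing on the bench is moved by more than 25 mm (distance of any of flux_bottle, screw_jar, solder_reel, board_stack, screwdriver, tweezers from where it was at the start of the episode above 0.025 m).
It fails at once if the jack is tipped over (angle between jack's own z axis and vertical above 0.6 rad).
It also fails if it takes over 64 s, if anything falls off the work surface, if the arm or the gripper's body presses on something with over 40 N, if the wrist force passes 120 N, or if a joint passes its speed limit or range.

### The arm

A 6-joint arm with a two-finger parallel gripper is mounted at the origin on the work surface. World frame = base frame: x ahead of the robot, y to its left, z up, the work surface at z = 0. Lengths are in m, angles in rad, forces in N, time in s.
With the tool pointing down it reaches from about 0.3 to 0.75 m from the base axis. Payload 8.5 kg.
Tool frame: the origin (TCP) lies between the finger pads; the fingertips stand 11 mm ahead of it and the grasp point (between the pads) lies 8 mm behind it; z points along the fingers, y is the line along which they close (so a half turn about z gives the same grasp; the last joint's range is limited). The gripper opens to 88 mm and grips with 3 to 60 N. Pads are 18 mm wide; open, the fingers measure 123 mm over their backs; the gripper's body (75 mm by 187 mm) begins 45 mm behind the grasp point.
Start: joints at [1.056, 0.381, 1.297, -0, 1.464, -0.215], TCP at [0.162, 0.525, 0.216] pointing down, gripper open.
Joint ranges: [-3.11, 3.11], [-0.89, 2.33], [0.22, 2.48], [-1.42, 4.56], [0.17, 2.85], [-2.88, 2.88]. Speed limits (rad/s): [2.39, 2.39, 3.14, 3.14, 3.14, 3.14].

### API

Orientations are given as a unit quaternion [w, x, y, z].
In Python, from bench import robot, capture, camera_params gives the robot as it stands.
- The arm moves only by the shell command python3 -m crank 'ROWS' [FORCE]. ROWS is JSON, a list of rows, each an object with "delta_pos": the shift along the tool's x, y, z scaled (see below), a list of three; "dr": the turn, a rotation vector about the tool's x, y, z scaled (see below), a list of three; "claw": the closure, from -1 (fully open) to 1 (shut). A call has 1 to 12 rows; each row is the pose to reach, as a shift and turn from the pose commanded when the call began, along the tool's axes at that moment; what a row does not reach only later rows make up. The controller multiplies each number of a shift by 500 mm and each number of a turn by 2 rad. A row lasts 1/8 s, in which the tool goes at most 62.5 mm and 10.7 degrees, less where a joint would pass 70% of its speed; a pose out of reach is approached as far as the arm can. A call with a number of a shift or a turn outside -1 to 1 is refused whole. A call with a gripper value outside its range is refused whole. The fingers move at their own pace and stop on an object; FORCE is the grip in N (left out, the last holds). Time passes only in rows, so rows that repeat a pose let the fingers close. It gives the time, the measured TCP pose, the force, the opening and the grip force at its end, in the units of the state.
- robot.observe(): the state, without advancing time (a new reading comes with each control period).
- capture(name): name is "scene" or "top" or "wrist"; returns the picture (384x512x3 uint8, red, green, blue); there is no depth.
- camera_params(name): a dict with "fx", "fy", "cx", "cy" (pixels), "extrinsics" (4x4, takes a point from camera to world coordinates). Camera axes: x right, y down, z forward; pixel columns grow to the right and rows downward; lengths in m; the calibration is good to about 2 mm. A picture is of the moment at which its call begins: read the wrist's pose just before it. camera_params takes no time and is no camera call; for the wrist camera it gives the pose at the moment of the call.
- robot.hand_in(): hands the job in; it is judged then, once.
The state is a dict: "time_s": time; "joints": joint angles; "qd": joint speeds; "joint_torque": joint torques, N m; "tcp_pos": TCP position; "tcp_rot": TCP orientation; "wrist_force": force on the tool from outside, world axes, zero at the start; "ft_torque": the same for the moment, N m; "grip_width": finger opening in m; "grasp_force": force on a finger pad.
Only numpy, scipy, OpenCV 4.12 (cv2) and the standard library are available. Lean on these libraries where they do the work, as an engineer would, in place of code of your own. Each camera call takes 0.05 s, during which the arm holds its last target. There are 200 camera calls.

## Working session

There is one attempt and no reset: what is moved stays moved. The work goes in short steps, Python scripts to look and compute and a shell command to move; the robot and the scene stay as the last step left them, time stands still between calls to the robot, and variables do not carry over. Pictures are saved under pics/ and viewed, at most 10 in all, crops included, and the job is handed in when it is done.

```bash
ls; mkdir -p pics
python3 - <<'E'
from bench import robot,capture,camera_params
import cv2,numpy as np
print(robot.observe())
for n in("scene","top"):
    im=capture(n); cv2.imwrite(f"pics/{n}0.png",im[:,:,::-1]); p=camera_params(n); print(n,p["fx"],p["fy"],p["cx"],p["cy"],np.round(p["extrinsics"],3).tolist())
E
```

```text
pics
{'time_s': 0.0, 'joints': array([ 1.05572485e+00,  3.81188967e-01,  1.29823373e+00, -3.93044085e-05,
        1.46359887e+00, -2.15326453e-01]), 'qd': array([ 1.05433916e-03,  3.07000791e-04,  1.80681870e-03, -5.21176535e-06,
        2.31637534e-04, -1.66783962e-04]), 'joint_torque': array([-2.17756693e-03, -4.37910247e+01, -2.24566609e+01,  7.13101029e-02,
        3.51058936e-02, -6.87310535e-05]), 'tcp_pos': array([0.16227362, 0.52519429, 0.21505069]), 'tcp_rot': array([-2.36906964e-04,  1.49309943e-01,  9.88790185e-01, -6.74314723e-04]), 'wrist_force': array([-0.4166755 , -0.64195189, -0.30491488]), 'ft_torque': array([-0.00945896,  0.0137376 , -0.03058013]), 'grasp_force': 0.0, 'grip_width': 0.08827646815471007}
scene 380.9184203491641 380.9184203491641 260.36673511487425 197.96922221559913 [[-0.823, 0.31, -0.476, 1.102], [0.568, 0.449, -0.69, 0.835], [0.0, -0.838, -0.545, 0.707], [0.0, 0.0, 0.0, 1.0]]
top 409.9204667735098 409.9204667735098 259.6876627589446 196.68769005261765 [[0.007, -0.982, 0.19, 0.349], [-1.0, -0.01, -0.015, 0.063], [0.017, -0.19, -0.982, 1.26], [0.0, 0.0, 0.0, 1.0]]
```

View pics/top0.png

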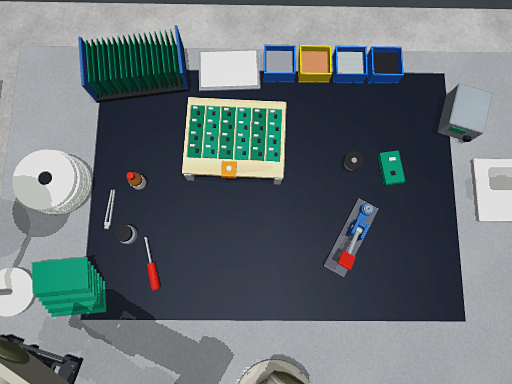

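View pics/scene0.png

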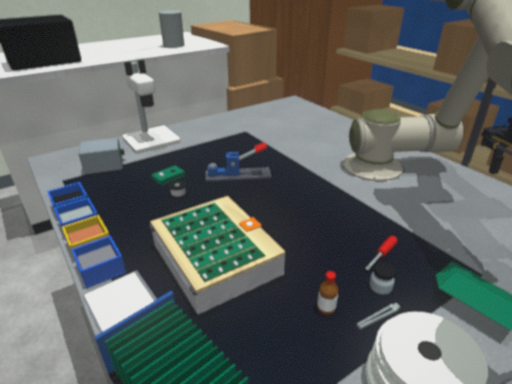

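The top view shows the clip at about (229,169), the panel at rows 98–180, the jack housing near (359,222) with its saddle end at (369,208), and the red pad at (346,260). Next I'll measure the positions from colour masks.

```bash
cat > h.py <<'E'
from bench import robot,capture,camera_params
import cv2,numpy as np
def ray(n,uv,z,p=None):
    p=p or camera_params(n); E=np.array(p["extrinsics"])
    d=E[:3,:3]@np.array([(uv[0]-p["cx"])/p["fx"],(uv[1]-p["cy"])/p["fy"],1]); o=E[:3,3]
    return o+d*(z-o[2])/d[2]
def mask(im,lo,hi,roi):
    h=cv2.cvtColor(im,cv2.COLOR_RGB2HSV); m=cv2.inRange(h,lo,hi); k=np.zeros_like(m); x0,y0,x1,y1=roi; k[y0:y1,x0:x1]=m[y0:y1,x0:x1]; return k
def big(m):
    c=cv2.findContours(m,cv2.RETR_EXTERNAL,cv2.CHAIN_APPROX_NONE)[0]; return max(c,key=cv2.contourArea)
def yaw(q): # tool x axis & y axis
    from scipy.spatial.transform import Rotation as R
    return R.from_quat([q[1],q[2],q[3],q[0]]).as_matrix()
E
python3 - <<'E'
from h import *
im=capture("top")
c=big(mask(im,(8,150,150),(22,255,255),(215,150,245,185))); r=cv2.minAreaRect(c); print("clip",r,ray("top",r[0],.087))
# panel: tan/green bright region outline, top z .082
m=mask(im,(15,20,150),(40,140,255),(175,90,295,185)); r=cv2.minAreaRect(big(m)); b=cv2.boxPoints(r); print("panel",r,[ray("top",q,.082).round(4) for q in b])
m=mask(im,(0,150,120),(8,255,255),(320,190,385,280)); r=cv2.minAreaRect(big(m)); print("pad",r,ray("top",r[0],.117))
m=mask(im,(100,120,60),(125,255,255),(320,190,385,280)); r=cv2.minAreaRect(big(m)); print("blue",r,[ray("top",q,.088).round(4) for q in cv2.boxPoints(r)],ray("top",r[0],.088))
h=cv2.cvtColor(im,cv2.COLOR_RGB2HSV); m=mask(im,(0,0,60),(180,255,255),(318,190,385,285)); r=cv2.minAreaRect(big(m)); print("plate",r,[ray("top",q,.01).round(4) for q in cv2.boxPoints(r)])
cv2.imwrite("pics/t1.png",np.hstack([cv2.resize(im[190:285,310:395,::-1],None,fx=4.5,fy=4.5,interpolation=cv2.INTER_NEAREST),cv2.resize(im[92:187,178:296,::-1],None,fx=3.5,fy=4.5,interpolation=cv2.INTER_NEAREST)]))
for n,uv,z in [("flux",(136,180),.0),("jar",(125,234),.03),("reel",(352,160),.03),("boards",(392,167),.02)]: print(n,ray("top",uv,z).round(3))
E
```

```text
clip ((228.54116821289062, 168.96469116210938), (14.112156867980957, 15.032514572143555), 4.39870548248291) [0.65900046 0.13684545 0.087     ]
panel ((234.0906982421875, 137.2164764404297), (101.12359619140625, 77.0022201538086), 2.9108378887176514) [array([0.6462, 0.2751, 0.082 ]), array([0.8889, 0.2736, 0.082 ]), array([ 0.8766, -0.0361,  0.082 ]), array([ 0.6339, -0.0231,  0.082 ])]
pad ((346.323486328125, 259.7940979003906), (15.434871673583984, 14.062884330749512), 30.963754653930664) [ 0.39534898 -0.19620143  0.117     ]
blue ((361.9000244140625, 221.20004272460938), (17.88854217529297, 38.90758514404297), 26.56505012512207) [array([ 0.4681, -0.2019,  0.088 ]), array([ 0.5702, -0.2563,  0.088 ]), array([ 0.547 , -0.3021,  0.088 ]), array([ 0.4455, -0.2471,  0.088 ])] [ 0.50726594 -0.25165609  0.088     ]
plate ((350.9999694824219, 236.99996948242188), (65.99998474121094, 93.99998474121094), 0.0) [array([ 0.3274, -0.133 ,  0.01  ]), array([ 0.6147, -0.1388,  0.01  ]), array([ 0.6169, -0.3461,  0.01  ]), array([ 0.3287, -0.3314,  0.01  ])]
flux [0.643 0.432 0.   ]
jar [0.47  0.445 0.03 ]
reel [ 0.707 -0.244  0.03 ]
boards [ 0.689 -0.372  0.02 ]
```

View pics/t1.png

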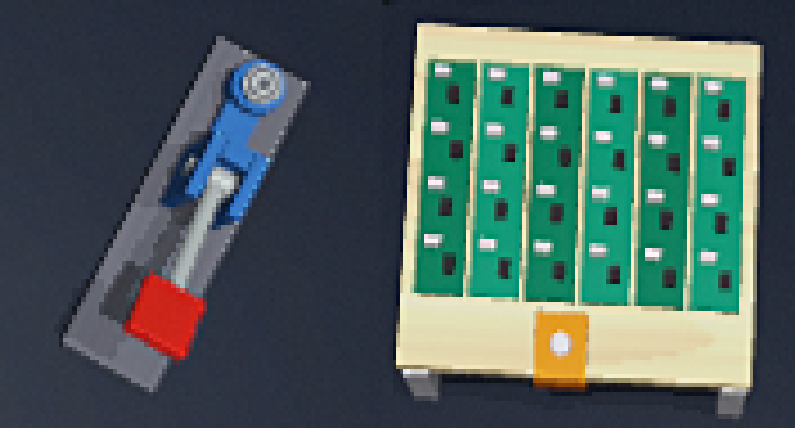

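The crop shows the jack plate corners, the saddle at about (368.2,208.4) and the clip's white dot at about (228.9,168.4). I'll turn these into poses.

Run:
```python
from h import *
R=lambda uv,z: ray("top",uv,z)
j=lambda u,v:(310+(u)/4.5-.4,190+v/4.5-.4)
k=lambda u,v:(178+(u-382)/3.5-.4,92+v/4.5-.4)
s=R(j(262,83),.05); p=R((346.3,259.8),.117); print("saddle",s,"pad",p,np.linalg.norm((s-p)[:2]))
d=(s-p)[:2]; print("jack yaw",np.degrees(np.arctan2(d[1],d[0])), "origin",s[:2]-75*d/np.linalg.norm(d)/1000)
c=[R(j(*q),.01)[:2] for q in[(222,37),(310,82),(153,390),(65,342)]]; f=(c[0]+c[1])/2; b=(c[2]+c[3])/2; e=f-b
print("plate L",np.linalg.norm(e),"W",np.linalg.norm(c[0]-c[1]),"yaw",np.degrees(np.arctan2(e[1],e[0])),"origin",b+e*138/240)
print("dot",R(k(560,344),.087))
q=[R(k(*x),.082)[:2] for x in[(418,23),(762,44),(750,388),(397,368)]]; print(np.array(q).round(4))
n=(q[2]+q[3])/2; fa=(q[0]+q[1])/2; e=fa-n; print("panel L",np.linalg.norm(e),np.linalg.norm(q[0]-q[1]),"yaw",np.degrees(np.arctan2(e[1],e[0])), "W yaw",np.degrees(np.arctan2(-(q[0]-q[1])[0],(q[0]-q[1])[1])),np.degrees(np.arctan2(-(q[3]-q[2])[0],(q[3]-q[2])[1])))
o=robot.observe(); print(yaw(o["tcp_rot"]).round(4))
```

```text
saddle [ 0.5523718  -0.28133331  0.05      ] pad [ 0.39533233 -0.19613565  0.117     ] 0.1786617993272062
jack yaw -28.480885411469192 origin [ 0.48644859 -0.24556839]
plate L 0.2387049438121956 W 0.06731097900811255 yaw -28.704561569749156 origin [ 0.48663645 -0.24741133]
dot [0.66180013 0.13715302 0.087     ]
[[ 0.8873  0.2664]
 [ 0.8764 -0.0349]
 [ 0.6351 -0.0235]
 [ 0.6453  0.2744]]
panel L 0.2418144148719667 0.30153368296918065 yaw -2.2967760851419987 W yaw -2.07164426333687 -1.9620324804623492
[[-9.554e-01  2.953e-01 -5.000e-04]
 [ 2.953e-01  9.554e-01 -1.000e-03]
 [ 2.000e-04 -1.100e-03 -1.000e+00]]
```

```bash
P='{"delta_pos":[-0.536,-0.642,0],"dr":[0,0,0],"claw":-1}'; python3 -m crank '[{"delta_pos":[-0.18,-0.21,0],"dr":[0,0,0],"claw":-1},{"delta_pos":[-0.36,-0.42,0],"dr":[0,0,0],"claw":-1},{"delta_pos":[-0.536,-0.642,0],"dr":[0,0,0],"claw":-1},{"delta_pos":[-0.536,-0.642,0],"dr":[0,0,0],"claw":-1},{"delta_pos":[-0.536,-0.642,0],"dr":[0,0,0],"claw":-1},{"delta_pos":[-0.536,-0.642,0],"dr":[0,0,0],"claw":-1},{"delta_pos":[-0.536,-0.642,0],"dr":[0,0,0],"claw":-1},{"delta_pos":[-0.536,-0.642,0],"dr":[0,0,0],"claw":-1}]' 40
python3 -m crank '[{"delta_pos":[-0.536,-0.642,0.06],"dr":[0,0,0.1],"claw":-1},{"delta_pos":[-0.536,-0.642,0.06],"dr":[0,0,0.1],"claw":-1},{"delta_pos":[-0.536,-0.642,0.06],"dr":[0,0,0.1],"claw":-1},{"delta_pos":[-0.536,-0.642,0.06],"dr":[0,0,0.1],"claw":-1},{"delta_pos":[-0.536,-0.642,0.06],"dr":[0,0,0.1],"claw":-1},{"delta_pos":[-0.536,-0.642,0.06],"dr":[0,0,0.1],"claw":-1},{"delta_pos":[-0.536,-0.642,0.06],"dr":[0,0,0.1],"claw":-1},{"delta_pos":[-0.536,-0.642,0.06],"dr":[0,0,0.1],"claw":-1},{"delta_pos":[-0.536,-0.642,0.06],"dr":[0,0,0.1],"claw":-1},{"delta_pos":[-0.536,-0.642,0.06],"dr":[0,0,0.1],"claw":-1}]'
cat >> h.py <<'E'
def to(x,y,z,psi):
    "scaled row to a world TCP target, tool down, tool y axis at psi deg"
    o=robot.observe(); M=yaw(o["tcp_rot"]); d=M.T@(np.array([x,y,z])-o["tcp_pos"])/.5
    a=np.degrees(np.arctan2(M[1,1],M[0,1])); w=(psi-a+90)%180-90
    print("tcp",o["tcp_pos"].round(4),"psi",a.round(2),"t",o["time_s"],"row",d.round(4),"drz",round(-np.radians(w)/2,4))
E
python3 - <<'E'
from h import *
to(.4865,-.2465,.057,61.4)
print(camera_params("wrist")["extrinsics"])
cv2.imwrite("pics/w1.png",capture("wrist")[:,:,::-1])
E
```

```text
time_s: 1.15
tcp_pos: [0.3245, 0.1377, 0.2156]
tcp_rot: [-0.0, 0.152, 0.988, -0.0]
wrist_force: [-0.2, 0.9, -0.9]
grip_width: 0.0881
grasp_force: 0.0
time_s: 2.4
tcp_pos: [0.4849, -0.2446, 0.186]
tcp_rot: [0.0, 0.247, 0.969, 0.0]
wrist_force: [0.8, 0.4, -0.2]
grip_width: 0.088
grasp_force: 0.0
tcp [ 0.4849 -0.2446  0.186 ] psi 61.46 t 2.4 row [-0.0046 -0.0019  0.2581] drz 0.0005
[[ 4.78064623e-01  8.45122843e-01  2.39210362e-01  4.22349632e-01]
 [ 8.78324541e-01 -4.59848420e-01 -1.30711253e-01 -2.10680575e-01]
 [-4.66558376e-04  2.72592757e-01 -9.62129394e-01  3.54828739e-01]
 [ 0.00000000e+00  0.00000000e+00  0.00000000e+00  1.00000000e+00]]
```

View pics/w1.png

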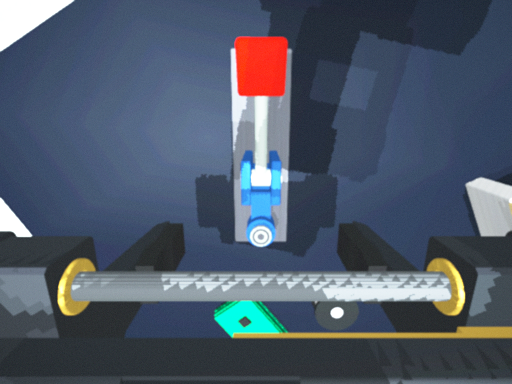

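The wrist view shows the jack lined up with the tool, saddle at (260.5,236) and pad centred near (261,66). I'll check these against the top view.

```bash
python3 - <<'E'
from h import *
im=capture("wrist")
r=cv2.minAreaRect(big(mask(im,(0,150,120),(8,255,255),(200,10,320,130)))); p=ray("wrist",r[0],.117); s=ray("wrist",(260.5,236),.05)
d=(s-p)[:2]; print(r,p,s,np.linalg.norm(d),np.degrees(np.arctan2(d[1],d[0])),s[:2]-.075*d/np.linalg.norm(d))
E
python3 -m crank '[{"delta_pos":[-0.004,-0.003,0.08],"dr":[0,0,0],"claw":-1},{"delta_pos":[-0.004,-0.003,0.16],"dr":[0,0,0],"claw":-1},{"delta_pos":[-0.004,-0.003,0.16],"dr":[0,0,0],"claw":-1}]'
```

```text
((261.5, 66.0), (58.0, 51.0), 90.0) [ 0.39284156 -0.1943929   0.117     ] [ 0.54873044 -0.28032065  0.05      ] 0.1780025948663488 -28.864060175447523 [ 0.48304788 -0.24411566]
time_s: 2.88
tcp_pos: [0.4849, -0.2472, 0.104]
tcp_rot: [-0.002, 0.247, 0.969, 0.001]
wrist_force: [0.5, -0.8, 0.7]
grip_width: 0.0884
grasp_force: 0.0
```

```bash
python3 -m crank '[{"delta_pos":[0,0.002,0.03],"dr":[0,0,0],"claw":-1},{"delta_pos":[0,0.002,0.06],"dr":[0,0,0],"claw":-1},{"delta_pos":[0,0.002,0.094],"dr":[0,0,0],"claw":-1},{"delta_pos":[0,0.002,0.094],"dr":[0,0,0],"claw":-0.2},{"delta_pos":[0,0.002,0.094],"dr":[0,0,0],"claw":0},{"delta_pos":[0,0.002,0.094],"dr":[0,0,0],"claw":0.2},{"delta_pos":[0,0.002,0.094],"dr":[0,0,0],"claw":1},{"delta_pos":[0,0.002,0.094],"dr":[0,0,0],"claw":1},{"delta_pos":[0,0.002,0.094],"dr":[0,0,0],"claw":1},{"delta_pos":[0,0.002,0.094],"dr":[0,0,0],"claw":1}]' 45
python3 -m crank '[{"delta_pos":[0,0,-0.03],"dr":[0,0,0],"claw":1},{"delta_pos":[0,0,-0.06],"dr":[0,0,0],"claw":1},{"delta_pos":[0,0,-0.06],"dr":[0,0,0],"claw":1},{"delta_pos":[0,0,-0.06],"dr":[0,0,0],"claw":1}]'
python3 - <<'E'
from h import *
# final jack origin: saddle at lift (.661,.137), jack yaw -2
a=np.radians(-2); 
for back in (.16,0):
    x,y=np.array([.661,.137])-(.075+back)*np.array([np.cos(a),np.sin(a)]); print(x,y); to(x,y,.087,88)
E
```

```text
time_s: 4.12
tcp_pos: [0.4868, -0.2472, 0.059]
tcp_rot: [0.0, 0.247, 0.969, 0.0]
wrist_force: [2.5, 5.2, 5.2]
grip_width: 0.0389
grasp_force: 45.0
time_s: 4.62
tcp_pos: [0.4861, -0.2475, 0.0884]
tcp_rot: [-0.0, 0.247, 0.969, 0.0]
wrist_force: [0.4, -0.3, -7.4]
grip_width: 0.0393
grasp_force: 45.0
0.42614315565051253 0.14520138172508773
tcp [ 0.4861 -0.2475  0.0884] psi 61.36 t 4.625 row [0.4818 0.6318 0.0031] drz -0.2325
0.5860456879735678 0.1396174622526876
tcp [ 0.4861 -0.2475  0.0884] psi 61.36 t 4.625 row [0.1957 0.7753 0.0029] drz -0.2325
```

```bash
python3 -m crank '[{"delta_pos":[0.04,0.053,0],"dr":[0,0,-0.02],"claw":1},{"delta_pos":[0.1,0.13,0],"dr":[0,0,-0.05],"claw":1},{"delta_pos":[0.16,0.21,0],"dr":[0,0,-0.08],"claw":1},{"delta_pos":[0.22,0.29,0],"dr":[0,0,-0.11],"claw":1},{"delta_pos":[0.28,0.37,0],"dr":[0,0,-0.14],"claw":1},{"delta_pos":[0.34,0.45,0],"dr":[0,0,-0.17],"claw":1},{"delta_pos":[0.40,0.53,0],"dr":[0,0,-0.2],"claw":1},{"delta_pos":[0.45,0.59,0],"dr":[0,0,-0.22],"claw":1},{"delta_pos":[0.482,0.632,0],"dr":[0,0,-0.2325],"claw":1},{"delta_pos":[0.482,0.632,0],"dr":[0,0,-0.2325],"claw":1},{"delta_pos":[0.482,0.632,0],"dr":[0,0,-0.2325],"claw":1}]'
python3 - <<'E'
from h import *
to(.586,.1396,.066,88)
for n in("top","wrist"):
    cv2.imwrite(f"pics/{n}2.png",capture(n)[:,:,::-1])
im=capture("top");cv2.imwrite("pics/t2.png",cv2.resize(im[90:290,170:300,::-1],None,fx=3,fy=3,interpolation=cv2.INTER_CUBIC))
E
```

```text
time_s: 6.0
tcp_pos: [0.4264, 0.1448, 0.0885]
tcp_rot: [-0.0, 0.017, 1.0, -0.0]
wrist_force: [0.3, -0.7, -7.6]
grip_width: 0.039
grasp_force: 45.0
tcp [0.4264 0.1448 0.0885] psi 88.0 t 6.0 row [-0.3194  0.0008  0.0448] drz -0.0
```

View pics/wrist2.png

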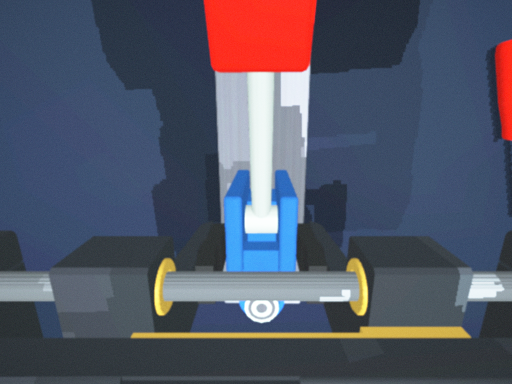

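View pics/t2.png

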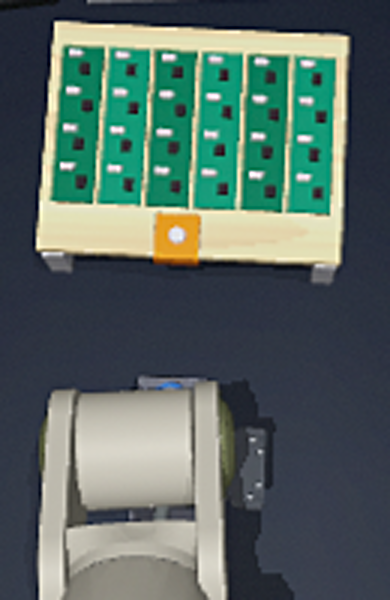

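The wrist view shows the saddle at about (262,308), still lined up in the grip, and the top view shows the way into the clip is clear. I'll compute the saddle offset from the TCP.

```bash
python3 - <<'E'
from h import *
o=robot.observe();s=ray("wrist",(262,308),.0795); M=yaw(o["tcp_rot"]); print(s,"offset tool",M.T@(s-o["tcp_pos"]))
from h import *
im=capture("top"); t=ray("top",(228.7,168.3),.087); print(t)
E
python3 -m crank '[{"delta_pos":[-0.03,0,0.04],"dr":[0,0,0],"claw":1},{"delta_pos":[-0.06,0,0.048],"dr":[0,0,0],"claw":1},{"delta_pos":[-0.10,0,0.048],"dr":[0,0,0],"claw":1},{"delta_pos":[-0.14,0,0.048],"dr":[0,0,0],"claw":1},{"delta_pos":[-0.18,0,0.048],"dr":[0,0,0],"claw":1},{"delta_pos":[-0.18,0,0.048],"dr":[0,0,0],"claw":1}]'
```

```text
[0.49869387 0.14324862 0.0795    ] offset tool [-0.07215178  0.001338    0.00904592]
[0.66102978 0.13642062 0.087     ]
time_s: 6.95
tcp_pos: [0.518, 0.1416, 0.0649]
tcp_rot: [0.001, 0.018, 1.0, 0.0]
wrist_force: [-0.2, -0.4, -8.0]
grip_width: 0.0391
grasp_force: 45.0
```

```bash
python3 -m crank '[{"delta_pos":[-0.02,0,0],"dr":[0,0,0],"claw":1},{"delta_pos":[-0.05,0,0],"dr":[0,0,0],"claw":1},{"delta_pos":[-0.08,0,0],"dr":[0,0,0],"claw":1},{"delta_pos":[-0.11,0,0],"dr":[0,0,0],"claw":1},{"delta_pos":[-0.13,0,0],"dr":[0,0,0],"claw":1},{"delta_pos":[-0.139,0,0],"dr":[0,0,0],"claw":1},{"delta_pos":[-0.139,0,0],"dr":[0,0,0],"claw":1},{"delta_pos":[-0.139,0,0.005],"dr":[0,0,0],"claw":1},{"delta_pos":[-0.139,0,0.009],"dr":[0,0,0],"claw":1},{"delta_pos":[-0.139,0,0.012],"dr":[0,0,0],"claw":1},{"delta_pos":[-0.139,0,0.012],"dr":[0,0,0],"claw":1}]'
python3 - <<'E'
from h import *
to(.5876,.139,.058,88)
im=capture("scene"); cv2.imwrite("pics/s3.png",cv2.resize(im[130:330,130:330,::-1],None,fx=3,fy=3,interpolation=cv2.INTER_CUBIC))
E
```

```text
time_s: 8.32
tcp_pos: [0.5857, 0.1398, 0.059]
tcp_rot: [0.0, 0.017, 1.0, 0.0]
wrist_force: [-1.3, 0.6, -3.4]
grip_width: 0.0392
grasp_force: 45.0
tcp [0.5857 0.1398 0.059 ] psi 88.01 t 8.325 row [-0.0038 -0.0014  0.002 ] drz 0.0001
```

View pics/s3.png

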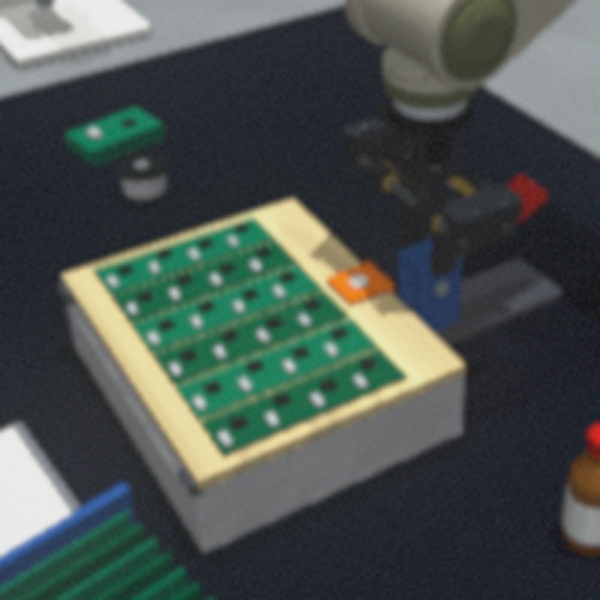

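```bash
python3 -m crank '[{"delta_pos":[-0.003,0,0.001],"dr":[0,0,0],"claw":1},{"delta_pos":[-0.003,0,0.001],"dr":[0,0,0],"claw":0},{"delta_pos":[-0.003,0,0.001],"dr":[0,0,0],"claw":-0.5},{"delta_pos":[-0.003,0,0.001],"dr":[0,0,0],"claw":-1},{"delta_pos":[-0.003,0,0.001],"dr":[0,0,0],"claw":-1},{"delta_pos":[-0.003,0,0.001],"dr":[0,0,0],"claw":-1},{"delta_pos":[-0.003,0,-0.05],"dr":[0,0,0],"claw":-1},{"delta_pos":[-0.003,0,-0.12],"dr":[0,0,0],"claw":-1},{"delta_pos":[-0.003,0,-0.24],"dr":[0,0,0],"claw":-1},{"delta_pos":[-0.003,0,-0.32],"dr":[0,0,0],"claw":-1},{"delta_pos":[-0.003,0,-0.32],"dr":[0,0,0],"claw":-1},{"delta_pos":[-0.003,0,-0.32],"dr":[0,0,0],"claw":-1}]'
python3 - <<'E'
from h import *
im=capture("wrist");cv2.imwrite("pics/w4.png",im[:,:,::-1])
r=cv2.minAreaRect(big(mask(im,(0,150,120),(8,255,255),(150,0,370,200)))); p=ray("wrist",r[0],.117); print(r,p)
E
```

```text
time_s: 9.88
tcp_pos: [0.5868, 0.1396, 0.2176]
tcp_rot: [-0.001, 0.017, 1.0, -0.0]
wrist_force: [-0.3, -0.7, -0.2]
grip_width: 0.0883
grasp_force: 0.0
((262.5, 67.5), (51.0, 45.0), 90.0) [0.47821214 0.14533352 0.117     ]
```

View pics/w4.png

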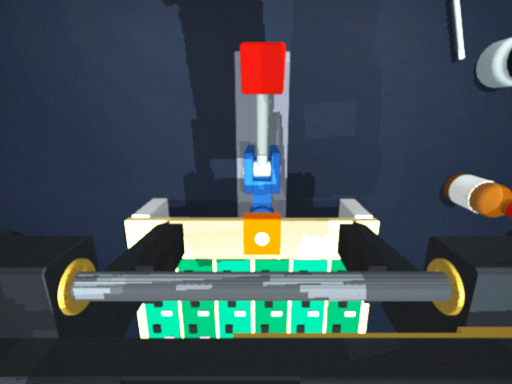

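The wrist view shows the jack standing on its own under the clip, with the dot at (262,239) and the pad centred at (262.5,67.5). In the same view, the dot-to-pad distance should match the earlier saddle-to-pad distance of 178 mm.

Run:
```python
from h import *
d=ray("wrist",(262,239),.087); print(d, d[:2]-[.4782,.1453],np.linalg.norm(d[:2]-[.4782,.1453]))
a=np.radians(-2); u=np.array([np.cos(a),np.sin(a)])
O=np.array([.5865,.1395]) # jack origin estimate
x,y=O-.100*u; print(x,y); to(x,y,.150,88); to(x,y,.128,88)
```

```text
[0.66011256 0.13885429 0.087     ] [ 0.18191256 -0.00644571] 0.1820267227644509
0.4865609172980904 0.1429899496702501
tcp [0.5867 0.1396 0.2171] psi 88.0 t 9.925 row [ 2.001e-01 -1.000e-04  1.348e-01] drz 0.0
tcp [0.5867 0.1396 0.2171] psi 88.0 t 9.925 row [ 1.999e-01 -1.000e-04  1.788e-01] drz 0.0
```

```bash
python3 -m crank '[{"delta_pos":[0.05,0,0.01],"dr":[0,0,0],"claw":1},{"delta_pos":[0.12,0,0.03],"dr":[0,0,0],"claw":1},{"delta_pos":[0.18,0,0.07],"dr":[0,0,0],"claw":1},{"delta_pos":[0.204,0,0.11],"dr":[0,0,0],"claw":1},{"delta_pos":[0.204,0,0.134],"dr":[0,0,0],"claw":1},{"delta_pos":[0.204,0,0.134],"dr":[0,0,0],"claw":1},{"delta_pos":[0.204,0,0.134],"dr":[0,0,0],"claw":1},{"delta_pos":[0.204,0,0.134],"dr":[0,0,0],"claw":1}]' 30
python3 - <<'E'
from h import *
a=np.radians(-2); u=np.array([np.cos(a),np.sin(a)]); O=np.array([.5855,.1395])
for th in np.linspace(0,.53,6):
    g=np.radians(25)-th; r=np.array([-.115*np.cos(g)+.009*np.sin(g),.06+.115*np.sin(g)+.009*np.cos(g)])
    print(th.round(2),r.round(4)); to(*(O+r[0]*u),r[1]+.011,88)
E
```

```text
time_s: 10.92
tcp_pos: [0.4859, 0.1432, 0.152]
tcp_rot: [0.0, 0.017, 1.0, 0.0]
wrist_force: [-0.1, -0.5, 0.4]
grip_width: 0.0103
grasp_force: 0.0
0.0 [-0.1004  0.1168]
tcp [0.4859 0.1432 0.152 ] psi 88.0 t 10.925 row [ 0.0015 -0.0004  0.0485] drz -0.0
0.11 [-0.1059  0.1058]
tcp [0.4859 0.1432 0.152 ] psi 88.0 t 10.925 row [ 0.0124 -0.0004  0.0704] drz -0.0
0.21 [-0.1101  0.0944]
tcp [0.4859 0.1432 0.152 ] psi 88.0 t 10.925 row [ 0.0209 -0.0004  0.0933] drz -0.0
0.32 [-0.1131  0.0825]
tcp [0.4859 0.1432 0.152 ] psi 88.0 t 10.925 row [ 0.027  -0.0004  0.117 ] drz -0.0
0.42 [-0.1149  0.0704]
tcp [0.4859 0.1432 0.152 ] psi 88.0 t 10.925 row [ 0.0305 -0.0004  0.1412] drz -0.0
0.53 [-0.1153  0.0582]
tcp [0.4859 0.1432 0.152 ] psi 88.0 t 10.925 row [ 0.0314 -0.0004  0.1656] drz -0.0
```

```bash
python3 -m crank '[{"delta_pos":[0.002,0,0.035],"dr":[0,0,0],"claw":1},{"delta_pos":[0.006,0,0.055],"dr":[0,0,0],"claw":1},{"delta_pos":[0.012,0,0.07],"dr":[0,0,0],"claw":1},{"delta_pos":[0.017,0,0.083],"dr":[0,0,0],"claw":1},{"delta_pos":[0.021,0,0.095],"dr":[0,0,0],"claw":1},{"delta_pos":[0.024,0,0.107],"dr":[0,0,0],"claw":1},{"delta_pos":[0.027,0,0.12],"dr":[0,0,0],"claw":1},{"delta_pos":[0.029,0,0.132],"dr":[0,0,0],"claw":1},{"delta_pos":[0.03,0,0.144],"dr":[0,0,0],"claw":1},{"delta_pos":[0.031,0,0.155],"dr":[0,0,0],"claw":1},{"delta_pos":[0.031,0,0.16],"dr":[0,0,0],"claw":1},{"delta_pos":[0.031,0,0.16],"dr":[0,0,0],"claw":1}]'
```

```text
time_s: 12.42
tcp_pos: [0.4692, 0.1437, 0.0714]
tcp_rot: [-0.001, 0.017, 1.0, -0.0]
wrist_force: [-3.6, 0.5, 9.8]
grip_width: 0.0004
grasp_force: 3.9
```

```bash
python3 -m crank '[{"delta_pos":[0,0,0.003],"dr":[0,0,0],"claw":1},{"delta_pos":[0,0,0.006],"dr":[0,0,0],"claw":1},{"delta_pos":[0,0,0.006],"dr":[0,0,0],"claw":1},{"delta_pos":[0,0,0.006],"dr":[0,0,0],"claw":1}]'
python3 - <<'E'
from h import *
im=capture("top"); 
c=big(mask(im,(8,150,150),(22,255,255),(205,140,255,190))); r=cv2.minAreaRect(c); print("clip",r)
cv2.imwrite("pics/s5.png",np.hstack([cv2.resize(capture("scene")[130:330,130:330,::-1],(400,400)),cv2.resize(im[90:290,150:350,::-1],(400,400))]))
E
```

```text
time_s: 12.92
tcp_pos: [0.4691, 0.1438, 0.0686]
tcp_rot: [-0.001, 0.017, 1.0, -0.0]
wrist_force: [-4.8, 0.2, 9.2]
grip_width: 0.0001
grasp_force: 4.0
clip ((228.41763305664062, 168.57057189941406), (14.265549659729004, 15.339302062988281), 4.398705005645752)
```

View pics/s5.png

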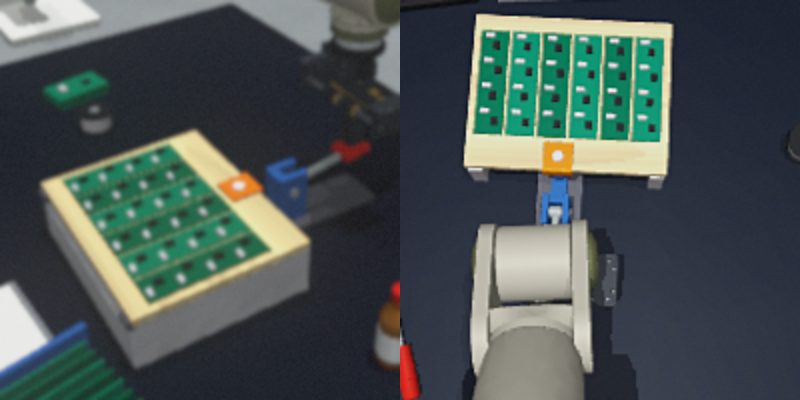

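The panel has lifted slightly: the clip appears about 1–2% larger, and the pad is nearly level. The force hasn't risen yet, so I'll press on to the stop.

```bash
python3 -m crank '[{"delta_pos":[0,0,0.004],"dr":[0,0,0],"claw":1},{"delta_pos":[0,0,0.008],"dr":[0,0,0],"claw":1},{"delta_pos":[0,0,0.008],"dr":[0,0,0],"claw":1},{"delta_pos":[0,0,0.008],"dr":[0,0,0],"claw":1}]'
```

```text
time_s: 13.52
tcp_pos: [0.4688, 0.1438, 0.0645]
tcp_rot: [-0.001, 0.017, 1.0, -0.0]
wrist_force: [-5.2, -0.2, 9.5]
grip_width: 0.0005
grasp_force: 4.1
```

Run:
```python
from h import *
cv2.imwrite("pics/w6.png",np.hstack([cv2.resize(capture("wrist")[:,:,::-1],(440,330)),cv2.resize(capture("scene")[190:260,220:330,::-1],(360,330))[:330]]))
```

```text
(no output)
```

View pics/w6.png

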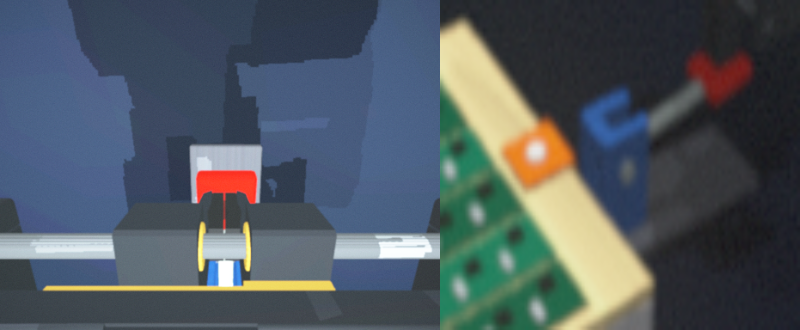

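The wrist view shows the plate's rear edge at row ~170 and the red pad's rear edge at row ~198 (full resolution). I'll locate the jack from the plate edge.

Run:
```python
from h import *
im=capture("wrist"); g=im[:,250:270].astype(int).mean(1)
for r in range(158,240,2): print(r,g[r].round().tolist(),end=" ")
print()
for r in (168,170): print(r,ray("wrist",(262,r),.01))
for r in (198,200):
  for z in(.05,.06,.07): print(r,z,ray("wrist",(262,r),z))
im=capture("top")
h=im[165:215,229].tolist(); print(h)
```

```text
158 [53.0, 66.0, 86.0] 160 [53.0, 66.0, 85.0] 162 [54.0, 67.0, 86.0] 164 [53.0, 66.0, 85.0] 166 [52.0, 64.0, 82.0] 168 [107.0, 113.0, 125.0] 170 [158.0, 167.0, 181.0] 172 [179.0, 188.0, 202.0] 174 [180.0, 190.0, 204.0] 176 [181.0, 190.0, 204.0] 178 [180.0, 189.0, 204.0] 180 [180.0, 189.0, 204.0] 182 [180.0, 190.0, 204.0] 184 [180.0, 190.0, 204.0] 186 [180.0, 189.0, 204.0] 188 [180.0, 189.0, 204.0] 190 [180.0, 189.0, 203.0] 192 [181.0, 189.0, 204.0] 194 [180.0, 189.0, 203.0] 196 [178.0, 190.0, 204.0] 198 [240.0, 122.0, 126.0] 200 [252.0, 49.0, 36.0] 202 [253.0, 51.0, 35.0] 204 [255.0, 54.0, 37.0] 206 [255.0, 58.0, 40.0] 208 [255.0, 60.0, 39.0] 210 [255.0, 64.0, 42.0] 212 [255.0, 65.0, 42.0] 214 [255.0, 66.0, 43.0] 216 [255.0, 65.0, 42.0] 218 [255.0, 64.0, 41.0] 220 [255.0, 64.0, 42.0] 222 [255.0, 64.0, 46.0] 224 [180.0, 68.0, 66.0] 226 [84.0, 67.0, 67.0] 228 [86.0, 67.0, 67.0] 230 [86.0, 67.0, 67.0] 232 [85.0, 67.0, 68.0] 234 [73.0, 67.0, 68.0] 236 [72.0, 67.0, 67.0] 238 [73.0, 68.0, 68.0] 
168 [0.44263387 0.14611116 0.01      ]
170 [0.44429561 0.14605529 0.01      ]
198 0.05 [0.45573
[... 365 characters left out ...]
 [228, 158, 30], [230, 159, 38], [235, 164, 39], [201, 127, 24], [142, 69, 0], [91, 63, 64], [48, 97, 172], [27, 63, 116], [48, 103, 174], [59, 122, 196], [60, 122, 197], [58, 121, 195], [57, 119, 194], [58, 120, 195], [59, 123, 195], [59, 122, 195], [58, 121, 195], [60, 124, 198], [63, 131, 207], [35, 75, 135], [11, 53, 108], [163, 165, 160], [187, 192, 190], [216, 222, 220], [210, 216, 213], [185, 190, 188], [150, 154, 150], [121, 127, 126], [102, 108, 113], [92, 100, 102], [103, 101, 93], [141, 137, 125], [157, 154, 143], [168, 164, 152], [175, 171, 160], [182, 178, 167], [187, 183, 171], [191, 186, 175], [193, 191, 179], [197, 194, 182], [200, 195, 183], [201, 199, 186], [205, 201, 189]]
```

The picture budget is used up, so from here I'll work by numbers. I'll triangulate the clip height now against the start, and get the pad's extents in the scene view.

Run:
```python
from h import *
def cen(im,roi):
    m=mask(im,(8,130,110),(22,255,255),roi); c=big(m); r=cv2.minAreaRect(c); return np.array(r[0]),r[1],cv2.contourArea(c)
s0=cv2.imread("pics/scene0.png")[:,:,::-1]; t0=cv2.imread("pics/top0.png")[:,:,::-1]
s1=capture("scene"); t1=capture("top")
def rayd(n,uv):
    a=ray(n,uv,0);b=ray(n,uv,.3);return a,(b-a)/np.linalg.norm(b-a)
for s,t in((s0,t0),(s1,t1)):
    a=cen(s,(225,205,275,245)); b=cen(t,(205,140,255,190)); print(a,b)
    p,d=rayd("scene",a[0]); q,e=rayd("top",b[0]); k=np.linalg.lstsq(np.c_[d,-e],q-p,rcond=None)[0]; print((p+k[0]*d).round(4),(q+k[1]*e).round(4))
def proj(n,X):
    p=camera_params(n);E=np.array(p["extrinsics"]);c=E[:3,:3].T@(np.array(X)-E[:3,3]);return [round(float(p["fx"]*c[0]/c[2]+p["cx"]),1),round(float(p["fy"]*c[1]/c[2]+p["cy"]),1)]
r=cv2.boundingRect(big(mask(s1,(0,120,70),(10,255,255),(270,180,330,240)))); print("red bbox",r)
a=np.radians(-2);u=np.array([np.cos(a),np.sin(a)]);v=np.array([-u[1],u[0]])
for th in(.2,.3,.4,.53):
    g=np.radians(25)-th; P=[]
    for L,h,w in((.137,.009,-.02),(.137,.009,.02),(.137,-.003,.02),(.093,.009,-.02),(.093,.009,.02)):
        P.append(proj("scene",[*(np.array([.584,.1395])+(-L*np.cos(g)+h*np.sin(g))*u+w*v),.06+L*np.sin(g)+h*np.cos(g)]))
    print(th,P)
```

```text
(array([249.80003357, 223.40000916]), (12.016654014587402, 20.238576889038086), 178.5) (array([228.33662415, 169.13366699]), (14.826054573059082, 15.920595169067383), 208.0)
[0.6566 0.1388 0.0874] [0.6583 0.1374 0.0877]
(array([249.80570984, 222.5605011 ]), (13.088624954223633, 18.435810089111328), 175.5) (array([228.5, 169. ]), (16.0, 15.0), 211.0)
[0.6562 0.1383 0.0897] [0.6581 0.1368 0.0901]
red bbox (296, 201, 19, 11)
0.2 [[304.6, 193.8], [313.2, 200.0], [313.6, 203.1], [292.8, 201.0], [301.2, 207.5]]
0.3 [[305.2, 197.2], [313.7, 203.5], [313.8, 206.7], [293.4, 203.2], [301.7, 209.8]]
0.4 [[305.4, 200.8], [313.9, 207.1], [313.7, 210.4], [293.7, 205.6], [302.0, 212.2]]
0.53 [[305.2, 205.6], [313.6, 212.0], [313.0, 215.4], [293.7, 208.9], [302.0, 215.5]]
```

The clip has risen only ~2.5 mm and the pad sits near 0.3 rad, although the fingertips should be lower than that. I'll retreat in steps to see where contact really occurs.

```bash
for i in 1; do python3 -m crank '[{"delta_pos":[0,0,-0.01],"dr":[0,0,0],"claw":1},{"delta_pos":[0,0,-0.02],"dr":[0,0,0],"claw":1},{"delta_pos":[0,0,-0.02],"dr":[0,0,0],"claw":1}]'; done; python3 -c "
from h import *
print(robot.observe()['ft_torque'], robot.observe()['joint_torque'].round(1)); im=capture('wrist'); m=mask(im,(0,150,120),(8,255,255),(150,0,370,300)); print(cv2.boundingRect(big(m)))"
python3 -m crank '[{"delta_pos":[0,0,-0.01],"dr":[0,0,0],"claw":1},{"delta_pos":[0,0,-0.02],"dr":[0,0,0],"claw":1},{"delta_pos":[0,0,-0.04],"dr":[0,0,0],"claw":1},{"delta_pos":[0,0,-0.04],"dr":[0,0,0],"claw":1}]'; python3 -c "
from h import *
im=capture('wrist'); m=mask(im,(0,150,120),(8,255,255),(150,0,370,300)); print(cv2.boundingRect(big(m)))"
python3 -m crank '[{"delta_pos":[0,0,-0.02],"dr":[0,0,0],"claw":1},{"delta_pos":[0,0,-0.04],"dr":[0,0,0],"claw":1},{"delta_pos":[0,0,-0.08],"dr":[0,0,0],"claw":1},{"delta_pos":[0,0,-0.08],"dr":[0,0,0],"claw":1}]'; python3 -c "
from h import *
im=capture('wrist'); m=mask(im,(0,150,120),(8,255,255),(150,0,370,300)); r=cv2.boundingRect(big(m));print(r)
to(.4855,.143,.15,88)"
```

```text
time_s: 14.2
tcp_pos: [0.4712, 0.1437, 0.0751]
tcp_rot: [0.002, 0.017, 1.0, 0.0]
wrist_force: [3.9, 0.4, 2.6]
grip_width: 0.0006
grasp_force: 1.9
[-0.06387308 -0.74726499  0.02157797] [  0.6 -39.8 -13.9   0.    1.1  -0. ]
(228, 199, 71, 38)
time_s: 14.75
tcp_pos: [0.4697, 0.1437, 0.0953]
tcp_rot: [0.0, 0.017, 1.0, -0.0]
wrist_force: [0.8, -0.6, 3.5]
grip_width: 0.0005
grasp_force: 1.4
(229, 209, 69, 28)
time_s: 15.3
tcp_pos: [0.4701, 0.1438, 0.1357]
tcp_rot: [0.001, 0.017, 1.0, 0.0]
wrist_force: [-0.3, -0.1, -0.2]
grip_width: 0.0005
grasp_force: 0.0
(234, 197, 57, 37)
tcp [0.4697 0.1438 0.1348] psi 88.01 t 15.35 row [-0.0317 -0.0004 -0.0303] drz 0.0001
```

Run:
```python
from h import *
print(camera_params("wrist")["fx"])
s1=capture("scene"); t1=capture("top")
for n,im,roi in(("scene",s1,(225,205,275,245)),("top",t1,(205,140,255,190))):
    r=cv2.minAreaRect(big(mask(im,(8,130,110),(22,255,255),roi))); print(n,r)
im=capture("wrist"); c=big(mask(im,(0,150,120),(8,255,255),(150,0,370,300))); print(cv2.boundingRect(c))
g=im[:,250:270].astype(int).mean(1)
print([ (r,g[r].round().astype(int).tolist()) for r in range(130,260,4)])
g=im[185,180:340].astype(int); print([(180+i,g[i].tolist()) for i in range(0,160,4)])
s=camera_params("scene"); 
r=cv2.boundingRect(big(mask(s1,(0,120,70),(10,255,255),(270,170,330,240)))); print("red scene",r)
```

```text
278.3236561903955
scene ((249.95001220703125, 223.3500213623047), (12.016654014587402, 20.554805755615234), 71.56504821777344)
top ((228.3366241455078, 169.1336669921875), (14.826054573059082, 15.920595169067383), 5.710592269897461)
(235, 199, 57, 35)
[(130, [55, 69, 89]), (134, [55, 69, 88]), (138, [56, 69, 88]), (142, [55, 69, 88]), (146, [55, 69, 87]), (150, [55, 69, 88]), (154, [64, 76, 92]), (158, [159, 168, 182]), (162, [161, 170, 183]), (166, [160, 169, 183]), (170, [178, 187, 201]), (174, [181, 190, 205]), (178, [182, 191, 205]), (182, [203, 210, 220]), (186, [182, 191, 205]), (190, [179, 188, 203]), (194, [178, 188, 202]), (198, [229, 121, 128]), (202, [254, 48, 31]), (206, [255, 54, 37]), (210, [255, 60, 43]), (214, [255, 47, 31]), (218, [255, 48, 31]), (222, [255, 50, 37]), (226, [72, 58, 57]), (230, [73, 57, 57]), (234, [62, 58, 58]), (238, [62, 58, 58]), (242, [62, 58, 57]), (246, [62, 57, 58]), (250, [59, 64, 64]), (254, [59, 64, 64]), (258, [69, 76, 76])]
[(180, [54, 65, 86]), (184, [58, 73, 88]), (188, [60, 73, 93]), (192, [54, 69, 88]), (196, [58, 70, 90]), (200, [54, 68, 87]), (204, [63, 80, 101]), (208, [51, 68, 87]), (212, [56, 68, 90]), (216, [57, 68, 92]), (220, [50, 64, 89]), (224, [44, 55, 71]), (228, [39, 50, 70]), (232, [154, 163, 175]), (236, [159, 167, 180]), (240, [158, 166, 181]), (244, [163, 169, 184]), (248, [186, 195, 211]), (252, [191, 200, 213]), (256, [193, 203, 218]), (260, [193, 205, 217]), (264, [158, 169, 181]), (268, [163, 172, 184]), (272, [157, 168, 181]), (276, [158, 166, 182]), (280, [164, 172, 186]), (284, [162, 168, 183]), (288, [157, 166, 179]), (292, [161, 170, 187]), (296, [43, 53, 71]), (300, [44, 56, 73]), (304, [46, 58, 71]), (308, [40, 50, 70]), (312, [43, 55, 67]), (316, [43, 54, 70]), (320, [42, 51, 67]), (324, [42, 54, 69]), (328, [46, 55, 70]), (332, [68, 83, 108]), (336, [69, 85, 115])]
red scene (294, 189, 18, 16)
```

The images show the closed fingers carry the pad about 18 mm higher than the nominal tip, so the first push reached only ~0.25–0.3 rad. I'll push again, deeper, along the pad's arc.

```bash
python3 -m crank '[{"delta_pos":[-0.028,0,0.03],"dr":[0,0,0],"claw":1},{"delta_pos":[-0.028,0,0.06],"dr":[0,0,0],"claw":1},{"delta_pos":[-0.024,0,0.08],"dr":[0,0,0],"claw":1},{"delta_pos":[-0.018,0,0.095],"dr":[0,0,0],"claw":1},{"delta_pos":[-0.012,0,0.108],"dr":[0,0,0],"claw":1},{"delta_pos":[-0.008,0,0.12],"dr":[0,0,0],"claw":1},{"delta_pos":[-0.005,0,0.132],"dr":[0,0,0],"claw":1},{"delta_pos":[-0.002,0,0.144],"dr":[0,0,0],"claw":1},{"delta_pos":[0,0,0.156],"dr":[0,0,0],"claw":1},{"delta_pos":[0,0,0.166],"dr":[0,0,0],"claw":1},{"delta_pos":[0,0,0.174],"dr":[0,0,0],"claw":1},{"delta_pos":[0,0,0.174],"dr":[0,0,0],"claw":1}]'
python3 -m crank '[{"delta_pos":[0,0,0.004],"dr":[0,0,0],"claw":1},{"delta_pos":[0,0,0.008],"dr":[0,0,0],"claw":1},{"delta_pos":[0,0,0.008],"dr":[0,0,0],"claw":1}]'
cat > clip.py <<'E'
from h import *
def rayd(n,uv):
    a=ray(n,uv,0);b=ray(n,uv,.3);return a,(b-a)/np.linalg.norm(b-a)
cs=[cv2.minAreaRect(big(mask(capture(n),(8,130,110),(22,255,255),roi)))[0] for n,roi in(("scene",(225,195,275,245)),("top",(205,140,255,190)))]
p,d=rayd("scene",cs[0]); q,e=rayd("top",cs[1]); k=np.linalg.lstsq(np.c_[d,-e],q-p,rcond=None)[0]; print("clip top (start .0875):",(p+k[0]*d).round(4),cs)
c=big(mask(capture("wrist"),(0,150,120),(8,255,255),(150,0,370,300))); w=cv2.boundingRect(c)[2]
print("pad z~",camera_params("wrist")["extrinsics"][2][3]-(278.3*.04/w-.011)/.962, w, "red scene",cv2.boundingRect(big(mask(capture("scene"),(0,120,70),(10,255,255),(270,170,330,240)))))
o=robot.observe(); print(o["tcp_pos"],o["wrist_force"])
E
python3 clip.py
```

```text
time_s: 17.0
tcp_pos: [0.4683, 0.1438, 0.0475]
tcp_rot: [-0.002, 0.017, 1.0, -0.0]
wrist_force: [-6.5, -1.1, 10.0]
grip_width: 0.0001
grasp_force: 4.9
time_s: 17.38
tcp_pos: [0.4681, 0.1438, 0.0436]
tcp_rot: [-0.002, 0.017, 1.0, -0.0]
wrist_force: [-7.3, -1.1, 11.5]
grip_width: 0.0002
grasp_force: 5.7
clip top (start .0875): [0.6581 0.1393 0.1027] [(249.32481384277344, 219.09552001953125), (228.0330047607422, 167.03807067871094)]
pad z~ 0.056461596536088454 69 red scene (296, 207, 19, 9)
[0.46809659 0.14378175 0.04372497] [-7.74132665 -0.28361058 11.00692291]
```

The clip is up 15 mm and still rising with the push, so I'll press on to the stop.

```bash
python3 -m crank '[{"delta_pos":[0,0,0.004],"dr":[0,0,0],"claw":1},{"delta_pos":[0,0,0.008],"dr":[0,0,0],"claw":1},{"delta_pos":[0,0,0.008],"dr":[0,0,0],"claw":1}]'
python3 -m crank '[{"delta_pos":[0,0,0.003],"dr":[0,0,0],"claw":1},{"delta_pos":[0,0,0.006],"dr":[0,0,0],"claw":1},{"delta_pos":[0,0,0.006],"dr":[0,0,0],"claw":1}]'
python3 clip.py
```

```text
time_s: 17.95
tcp_pos: [0.468, 0.1438, 0.0396]
tcp_rot: [-0.002, 0.017, 1.0, -0.0]
wrist_force: [-9.1, 0.0, 10.5]
grip_width: 0.0005
grasp_force: 5.9
time_s: 18.32
tcp_pos: [0.4679, 0.1438, 0.0366]
tcp_rot: [-0.002, 0.017, 1.0, -0.0]
wrist_force: [-8.8, -1.0, 12.1]
grip_width: 0.0005
grasp_force: 6.1
clip top (start .0875): [0.6581 0.1384 0.1068] [(249.1146240234375, 217.7101593017578), (228.0, 167.0)]
pad z~ 0.04699948387415845 68 red scene (296, 208, 19, 10)
[0.4679257  0.14377232 0.03669139] [-8.6935003  -1.27049232 11.39130543]
```

```bash
python3 -m crank '[{"delta_pos":[0,0,0.003],"dr":[0,0,0],"claw":1},{"delta_pos":[0,0,0.006],"dr":[0,0,0],"claw":1},{"delta_pos":[0,0,0.006],"dr":[0,0,0],"claw":1}]'
python3 clip.py
```

```text
time_s: 18.9
tcp_pos: [0.4681, 0.1438, 0.0351]
tcp_rot: [-0.001, 0.017, 1.0, -0.0]
wrist_force: [-13.9, -3.0, 30.3]
grip_width: 0.0003
grasp_force: 15.4
clip top (start .0875): [0.6583 0.1387 0.107 ] [(249.1146240234375, 217.7101593017578), (227.9425048828125, 166.86282348632812)]
pad z~ 0.045371973703055846 68 red scene (296, 209, 19, 9)
[0.46805765 0.14379209 0.03516758] [-13.75790386  -1.26207034  30.40218859]
```

The force jumped to 30 N, so that's the stop, with the clip up ~20 mm. Now I'll release fully along the arc.

```bash
python3 -m crank '[{"delta_pos":[0,0,-0.01],"dr":[0,0,0],"claw":1},{"delta_pos":[0,0,-0.03],"dr":[0,0,0],"claw":1},{"delta_pos":[-0.002,0,-0.05],"dr":[0,0,0],"claw":1},{"delta_pos":[-0.006,0,-0.075],"dr":[0,0,0],"claw":1},{"delta_pos":[-0.012,0,-0.1],"dr":[0,0,0],"claw":1},{"delta_pos":[-0.02,0,-0.125],"dr":[0,0,0],"claw":1},{"delta_pos":[-0.028,0,-0.15],"dr":[0,0,0],"claw":1},{"delta_pos":[-0.028,0,-0.19],"dr":[0,0,0],"claw":1},{"delta_pos":[-0.028,0,-0.2],"dr":[0,0,0],"claw":1},{"delta_pos":[-0.028,0,-0.2],"dr":[0,0,0],"claw":1},{"delta_pos":[-0.028,0,-0.2],"dr":[0,0,0],"claw":1}]'
python3 clip.py
python3 - <<'E'
from h import *
im=capture("wrist"); g=im[:,262-5:262+5].astype(int).mean((1,2)); r=[i for i in range(100,200) if g[i]>110][:1]; print("plate rear",r,ray("wrist",(262,r[0]),.01))
E
```

```text
time_s: 20.48
tcp_pos: [0.4834, 0.1432, 0.1329]
tcp_rot: [-0.001, 0.017, 1.0, -0.0]
wrist_force: [-0.4, -0.3, -0.2]
grip_width: 0.0005
grasp_force: 0.0
clip top (start .0875): [0.6566 0.1388 0.0874] [(249.80003356933594, 223.40000915527344), (228.3366241455078, 169.1336669921875)]
pad z~ 0.11732801593242084 59 red scene (294, 189, 19, 16)
[0.48365409 0.14322278 0.13326397] [-1.00084571 -0.45398577  0.29005076]
plate rear [142] [0.44384369 0.14631918 0.01      ]
```

The panel is down, the handle is up, and the plate hasn't moved. Now the second stroke.

```bash
python3 -m crank '[{"delta_pos":[0,0,0.04],"dr":[0,0,0],"claw":1},{"delta_pos":[0.003,0,0.07],"dr":[0,0,0],"claw":1},{"delta_pos":[0.01,0,0.09],"dr":[0,0,0],"claw":1},{"delta_pos":[0.017,0,0.106],"dr":[0,0,0],"claw":1},{"delta_pos":[0.022,0,0.122],"dr":[0,0,0],"claw":1},{"delta_pos":[0.026,0,0.138],"dr":[0,0,0],"claw":1},{"delta_pos":[0.029,0,0.152],"dr":[0,0,0],"claw":1},{"delta_pos":[0.031,0,0.166],"dr":[0,0,0],"claw":1},{"delta_pos":[0.032,0,0.178],"dr":[0,0,0],"claw":1},{"delta_pos":[0.032,0,0.188],"dr":[0,0,0],"claw":1},{"delta_pos":[0.032,0,0.194],"dr":[0,0,0],"claw":1},{"delta_pos":[0.032,0,0.194],"dr":[0,0,0],"claw":1}]'
python3 -m crank '[{"delta_pos":[0,0,0.002],"dr":[0,0,0],"claw":1},{"delta_pos":[0,0,0.004],"dr":[0,0,0],"claw":1},{"delta_pos":[0,0,0.004],"dr":[0,0,0],"claw":1},{"delta_pos":[0,0,0.004],"dr":[0,0,0],"claw":1}]'
python3 clip.py
```

```text
time_s: 22.22
tcp_pos: [0.4675, 0.1438, 0.037]
tcp_rot: [-0.0, 0.017, 1.0, -0.0]
wrist_force: [-3.7, -0.3, 10.8]
grip_width: 0.0004
grasp_force: 5.8
time_s: 22.72
tcp_pos: [0.4676, 0.1439, 0.0357]
tcp_rot: [0.0, 0.017, 1.0, -0.0]
wrist_force: [-5.8, -1.5, 17.9]
grip_width: 0.0003
grasp_force: 9.0
clip top (start .0875): [0.6583 0.1387 0.107 ] [(249.1146240234375, 217.7101593017578), (227.94029235839844, 166.89601135253906)]
pad z~ 0.04569972231849054 68 red scene (295, 208, 20, 10)
[0.46762499 0.14382306 0.03569835] [-6.01161355 -1.62162888 17.59711932]
```

The handle is on its stop at 18 N with the panel up 20 mm and steady, so I'll hold briefly and hand in.

```bash
python3 -m crank '[{"delta_pos":[0,0,0],"dr":[0,0,0],"claw":1},{"delta_pos":[0,0,0],"dr":[0,0,0],"claw":1},{"delta_pos":[0,0,0],"dr":[0,0,0],"claw":1}]'; python3 -c "
from bench import robot
print(robot.hand_in())"
```

```text
time_s: 23.3
tcp_pos: [0.4676, 0.1438, 0.0357]
tcp_rot: [0.0, 0.017, 1.0, -0.0]
wrist_force: [-6.8, -0.4, 17.8]
grip_width: 0.0004
grasp_force: 9.0
the job is handed in; nothing more can be done
None
```

I handed the job in at 23.3 s with the jack under the clip, two full strokes done and the fingers holding the handle on its stop at about 18 N, panel raised about 20 mm; an extra partial push (about 0.3 rad) came before the first full stroke, and no verdict came back.

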